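Release the locked tray of a parts cabinet with the release pin

TASK

The tray of the small blue parts cabinet is locked by a spring latch inside. Take the release pin from its holder, reach through the round hole in the cabinet's top with it and press the hidden latch stud down, gently (never more than 25 N), until it comes to its firm stop, which trips the latch. Stand the pin back in its holder, pull the tray out fully by its handle, let go, and leave the other things on the bench where they are.

Things in the scene. Friction and masses are not known exactly. Their poses are not given: they have to be found in the camera images.
- pin: release pin, loose, standing upright in its holder at the start. Its origin is the lower tip, its z axis runs up along the pin. A round steel shank 10 mm across and 85 mm long (small chamfer at the tip) below a square black plastic grip, 20 x 20 mm and 50 mm high, sides along the pin's x and y axes; 135 mm long in all, about 0.12 kg
- pin_grip (a point): centre of the pin's square black grip, 110 mm above the tip on the pin's axis
- holder: fixed aluminium block, 70 x 70 x 50 mm high, origin at the centre of its underside, with one vertical blind bore in the middle of its top, 13 mm across and 40 mm deep (its bottom is 10 mm above the bench); the pin's place. The bore's rim is chamfered 3 mm
- holder_bore (a point): centre of the mouth of the holder's bore, on the block's top, 50 mm above the bench
- cabinet: fixed blue steel cabinet, 200 x 200 x 140 mm high, origin at the centre of its underside; x axis from front (tray side) to back, z up. Upper front: the tray; below: a fixed dummy panel. Top sheet 4 mm thick, hollow below. Never over 25 N between pin and cabinet (latch included). The latch trips, and stays tripped, after about 7 mm of stud travel; firm stop at 10.5 mm; nothing visible moves
- access_hole (a point): centre of the round access hole, 13 mm across, in the cabinet's top, level with the top surface (140 mm above the bench), 10 mm behind the middle. Axes as the cabinet's. Hidden under it, on its axis, is the latch stud: a flat disc 18 mm across, at an unknown depth of 20 to 38 mm below the top surface, pushed straight down against a spring (about 3 N at first, 8 N near the stop)
- tray (a joint): how far the tray is pulled out towards the front, m: 0 shut, 0.055 fully out (stop). While latched it does not move; once tripped it slides with 2 to 3 N of friction and stays where it is left
- tray_handle (a point): middle of the tray's handle, a horizontal dark steel bar 110 mm long and 11 mm thick, 112 mm above the bench (28 mm below the cabinet's top), along the cabinet's y axis, 45 mm in front of the front face, on two posts 50 mm either side of the middle; free behind. Axes as the cabinet's; pull along -x. Moves with the tray
- carton: bystander: cardboard carton, 90 x 75 x 80 mm high, origin under its centre
- bin: bystander: open blue plastic bin, 130 x 100 x 70 mm high, origin under its centre
- can: bystander: can 66 mm across, 110 mm high, origin under its centre
Mind the look-alikes: they are no part of the job. Of the things that look like the pin, the middle-sized one is meant.

How it is judged:
By the outcome, as a careful person would: the job done as asked, in the order asked, and still so for the second after the job is handed in, with the robot touching nothing.
It also fails if it takes over 69 s, if anything falls off the work surface, if the arm or the gripper's body presses on something with over 40 N, if the wrist force passes 120 N, or if a joint passes its speed limit or range.

ROBOT

A 6-joint arm with a two-finger parallel gripper is mounted at the origin on the work surface. World frame = base frame: x ahead of the robot, y to its left, z up, the work surface at z = 0. Lengths are in m, angles in rad, forces in N, time in s.
With the tool pointing down it reaches from about 0.325 to 0.9 m from the base axis. Payload 3.5 kg.
Tool frame: the origin (TCP) lies between the finger pads; the fingertips stand ahead of it and the grasp point (between the pads) lies 8 mm behind it (robot.finger_overhang is the z of the fingertips in the tool frame, in m); z points along the fingers, y is the direction in which the jaws open and shut (so a half turn about z gives the same grasp; the last joint's range is limited). The gripper opens to 85 mm and grips with 20 to 120 N. Pads are 22 mm wide; open, the fingers measure 114 mm over their backs; the gripper's body (76 mm by 85 mm) begins 54 mm behind the grasp point. The pads swing forward as they close: fully open they stand 13 mm farther back than shut.
Start: joints at [1.181, 0.276, -0.026, 1.268, 0, 1.467], TCP at [0.177, 0.599, 0.242] pointing down, gripper open.
Joint ranges: [-3.12, 3.12], [-0.85, 1.88], [-1.08, 1.24], [-1.95, 2.15], [-1.57, 1.53], [-3.14, 3.14]. Speed limits (rad/s): [2.57, 2.57, 3.14, 3.14, 3.14, 3.14].

INTERFACE

Orientations are given as a 3x3 rotation matrix whose columns are the frame's x, y, z axes.
In Python, from workcell import robot, imaging gives the robot as it stands. The module is installed in compiled form; this text tells all that it offers.
- The arm moves only by the shell command python3 -m crank 'ROWS' [FORCE]. ROWS is JSON, a list of rows, each a list of 5 numbers: the finger opening in mm, from 0 to 85.4, then the shift along the tool's x, y, z in units of 30 mm (1.0 is 30 mm), then the turn about the tool's z in units of 5 degrees (1.0 is 5 degrees). In form: [[fingers, x, y, z, twist], ...]. A call has 1 to 10 rows; each row is the pose to reach, as a shift and turn from the pose measured when the call began, along the tool's axes at that moment; what a row does not reach only later rows make up. A row lasts 1/12 s, in which the tool goes at most 41.7 mm and 7.16 degrees, less where a joint would pass 70% of its speed; a pose out of reach is approached as far as the arm can. A call with a gripper value outside its range is refused whole. The fingers move at their own pace and stop on an object; FORCE is the grip in N (left out, the last holds). Time passes only in rows, so rows that repeat a pose let the fingers close. It gives the time, the measured TCP pose, the force and the opening at its end, in the units of the state.
- robot.get_obs(): the state, without advancing time (a new reading comes with each control period).
- imaging.camera(name): name is "scene" or "side" or "wrist"; returns a dict with "img" (480x640x3 uint8, red, green, blue), "fov_y" (degrees; the focal length in pixels is half the picture's height over the tangent of half this angle, whatever the lens; pixels are square), "cx", "cy" (the principal point, pixels), "cam_to_world" (4x4, takes a point from camera to world coordinates); the wrist camera has in their place "tool_from_camera" (4x4, takes a point from camera to tool coordinates, whose origin is the TCP and whose axes are the flange's). Camera axes: x right, y down, z forward; pixel columns grow to the right and rows downward; lengths in m; the calibration is good to about 2 mm. A picture is of the moment at which its call begins: read the wrist's pose just before it. There is no depth.
- robot.job_done(): hands the job in, once; it reports no verdict.
The state is a dict: "time_s": time; "joint_pos": joint angles; "joint_vel": joint speeds; "tau": joint torques, N m; "tool_pos": TCP position; "orientation": TCP orientation; "ft_force": force on the tool from outside, world axes, zero at the start; "wrist_torque": the same for the moment, N m; "width": finger opening in m.
Only numpy, scipy, OpenCV 4.12 (cv2) and the standard library are available. Lean on these libraries where they do the work, as an engineer would, in place of code of your own. Each camera call takes 0.05 s, during which the arm holds its last target. There are 200 camera calls.

## Working session

There is one attempt and no reset: what is moved stays moved. The work goes in short steps, Python scripts to look and compute and a shell command to move; the robot and the scene stay as the last step left them, time stands still between calls to the robot, and variables do not carry over. Pictures are saved under pics/ and viewed, about 8 in all and at most 12, crops included, and the job is handed in when it is done.

```bash
mkdir -p pics; cat > h.py <<'E'
import numpy as np, cv2
from workcell import robot, imaging
def K(c):
    h,w=c["img"].shape[:2]; return (h/2)/np.tan(np.radians(c["fov_y"])/2)
def grab(n,fn=None):
    o=robot.get_obs(); c=imaging.camera(n)
    if "cam_to_world" in c: T=np.array(c["cam_to_world"])
    else:
        W=np.eye(4); W[:3,:3]=o["orientation"]; W[:3,3]=o["tool_pos"]; T=W@np.array(c["tool_from_camera"])
    if fn: cv2.imwrite("pics/"+fn,c["img"][:,:,::-1]); np.savez("pics/"+fn[:-4]+".npz",T=T,f=K(c),cx=c["cx"],cy=c["cy"])
    return c["img"],dict(T=T,f=K(c),cx=c["cx"],cy=c["cy"])
def load(n): return dict(np.load("pics/"+n+".npz"))
def ray(m,u,v):
    d=np.array([(u-m["cx"])/m["f"],(v-m["cy"])/m["f"],1.]); T=m["T"]; d=T[:3,:3]@d; return T[:3,3],d/np.linalg.norm(d)
def onz(m,u,v,z):
    p,d=ray(m,u,v); return p+d*(z-p[2])/d[2]
def proj(m,P):
    q=np.linalg.inv(m["T"])@np.append(P,1); return q[0]/q[2]*m["f"]+m["cx"],q[1]/q[2]*m["f"]+m["cy"]
def tri(*L):
    A=np.zeros((3,3));b=np.zeros(3);R=[]
    for m,u,v in L:
        p,d=ray(m,u,v);M=np.eye(3)-np.outer(d,d);A+=M;b+=M@p;R.append((p,M))
    x=np.linalg.solve(A,b); return x,[np.linalg.norm(M@(x-p)) for p,M in R]
E
python3 - <<'E'
from h import *
np.set_printoptions(precision=4,suppress=True)
for n in ("scene","side","wrist"):
    i,m=grab(n,n+"0.png"); print(n,m["f"],m["cx"],m["cy"]); print(m["T"])
o=robot.get_obs(); print(o["orientation"],o["ft_force"],o["width"],robot.finger_overhang,o["time_s"])
E
```

```text
scene 457.20796750456844 322.76786408892593 246.04851029106229
[[ 0.1343  0.8404 -0.5251  1.1024]
 [ 0.9909 -0.1081  0.0804 -0.06  ]
 [ 0.0108 -0.5311 -0.8472  0.9932]
 [ 0.      0.      0.      1.    ]]
side 484.6540780040383 321.0204738842025 240.60772561829046
[[ 0.895  -0.3139  0.3168  0.2489]
 [-0.446  -0.6271  0.6386 -0.5881]
 [-0.0018 -0.7129 -0.7013  0.748 ]
 [ 0.      0.      0.      1.    ]]
wrist 384.44137933284935 319.55120170071666 243.65290959474183
[[ 0.2831  0.926   0.2498  0.1137]
 [ 0.9591 -0.2728 -0.0757  0.6182]
 [-0.002   0.261  -0.9653  0.3723]
 [ 0.      0.      0.      1.    ]]
[[-0.9592  0.2829 -0.0007]
 [ 0.2829  0.9592 -0.0016]
 [ 0.0002 -0.0018 -1.    ]] [ 0.3969  0.1752 -0.2814] 0.08545575906272875 0.011 0.15
```

View pics/scene0.png

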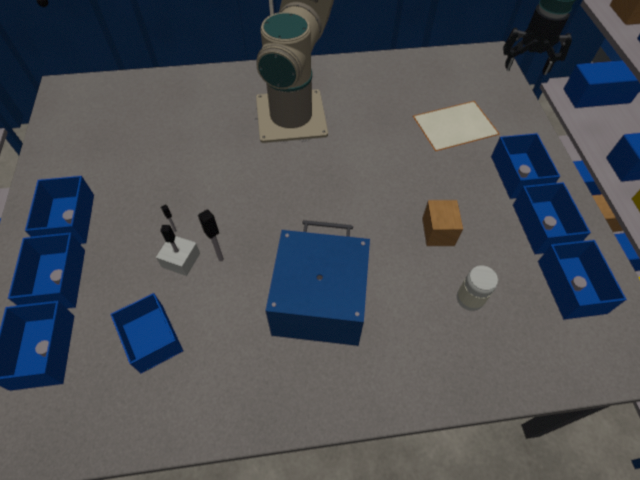

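View pics/side0.png

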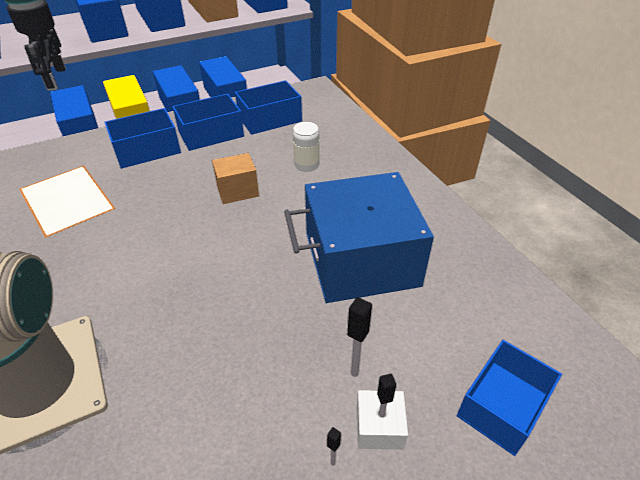

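The scene view shows the pin in its white holder: grip at (168,234) in scene and (387,388) in side. A larger look-alike is at (208,222) and a smaller one at (167,212). The cabinet hole is at (320,277) in scene and (370,209) in side, and the handle is on the robot's side of the cabinet.

```bash
python3 - <<'E'
from h import *
np.set_printoptions(precision=4,suppress=True)
S=load("scene0");D=load("side0")
s=cv2.imread("pics/scene0.png");d=cv2.imread("pics/side0.png")
def blobs(im,box,f,amin=8,amax=9999):
    x0,y0,x1,y1=box; c=im[y0:y1,x0:x1].astype(int); m=f(c).astype(np.uint8)
    n,l,st,ce=cv2.connectedComponentsWithStats(m)
    r=[(ce[i]+[x0,y0],st[i][:4]+[x0,y0,0,0],st[i][4]) for i in range(1,n) if amin<=st[i][4]<=amax]
    return r
dark=lambda c:c.max(2)<45
white=lambda c:c.min(2)>170
print("scene");
for nm,im,bx in (("s",s,(150,195,230,275)),("d",d,(310,280,420,470))):
    for f,k in((dark,"dark"),(white,"white")):
        for b in blobs(im,bx,f): print(nm,k,*b)
hole=lambda c:(c[:,:,0]<90)
for nm,im,bx in (("s",s,(310,268,330,288)),("d",d,(358,200,382,218))):
    print(im[(bx[1]+bx[3])//2,bx[0]:bx[2]].tolist())
    for b in blobs(im,bx,hole,3): print(nm,"hole",*b)
screw=lambda c:(c.min(2)>110)
for nm,im,bx in (("s",s,(268,230,372,318)),("d",d,(306,172,430,250))):
    for b in blobs(im,bx,screw,3,60): print(nm,"screw",*b)
a=cv2.resize(s[190:290,140:380],None,fx=3.3,fy=3.3,interpolation=cv2.INTER_CUBIC)
b=cv2.resize(d[290:460,280:440],None,fx=1.6,fy=1.6,interpolation=cv2.INTER_CUBIC)
c=cv2.resize(d[170:290,275:440],None,fx=2.2,fy=2.2,interpolation=cv2.INTER_CUBIC)
o=np.zeros((600,800,3),np.uint8);o[:a.shape[0],:a.shape[1]]=a
o[330:330+270,:b.shape[1]]=b[:270];o[330:330+c.shape[0],300:300+c.shape[1]]=c
cv2.imwrite("pics/crop1.png",o)
E
```

```text
scene
s dark [166.0959 211.1644] [162 205   9  13] 73
s dark [208.3639 223.6447] [199 210  20  29] 349
s dark [167.657 233.157] [161 225  14  18] 172
d dark [358.9532 319.2794] [348 298  24  44] 791
d dark [386.0936 388.6675] [378 374  18  30] 406
d dark [333.3196 439.4658] [327 428  14  24] 219
d white [369.96 302.12] [362 297  15  12] 25
d white [404.76 305.12] [401 299   9  11] 25
d white [379.25  311.625] [378 310   4   4] 8
d white [401.375 319.25 ] [400 318   4   3] 8
d white [396.875 321.75 ] [395 320   5   4] 8
d white [404.     322.9231] [401 322   8   3] 13
d white [387.3333 326.8889] [386 326   4   3] 9
d white [392.5  326.75] [391 326   4   3] 8
d white [399.6667 327.1111] [396 326   8   3] 9
d white [416.0909 328.4545] [414 327   5   4] 11
d white [395.6429 332.6429] [393 330   8   7] 14
d white [407.     332.7778] [406 331   3   5] 9
d white [383.625 336.5  ] [382 336   5   3] 8
d white [406.6071 342.2321] [394 338  24  10] 56
d white [396.9 345.3] [394 343   7   5] 10
d white [380.75   347.9167] [380 345   3   7] 12
d white [385.3333 347.8889] [384 346   4   4] 9
d whi
[... 1947 characters left out ...]
 103, 49], [145, 84, 37], [85, 53, 20], [73, 40, 13], [79, 49, 20], [83, 51, 31], [73, 47, 26], [106, 61, 31], [157, 93, 44], [173, 105, 49], [170, 98, 45], [173, 101, 48], [171, 97, 45], [171, 98, 45], [175, 104, 51], [170, 100, 44]]
d hole [369.8571 208.0714] [368 207   5   3] 14
s screw [356.5 313.5] [356 313   2   2] 4
d screw [393.6364 175.9091] [392 175   4   3] 11
d screw [312.8333 186.9167] [311 186   5   3] 12
d screw [423.     231.1538] [421 230   5   3] 13
d screw [306.6818 240.2727] [306 234   3  11] 22
d screw [311.7778 240.0556] [310 237   4   7] 18
d screw [331.9333 245.4   ] [330 244   5   4] 15
d screw [308. 249.] [306 249   5   1] 5
d screw [314.  248.5] [313 248   3   2] 6
```

View pics/crop1.png

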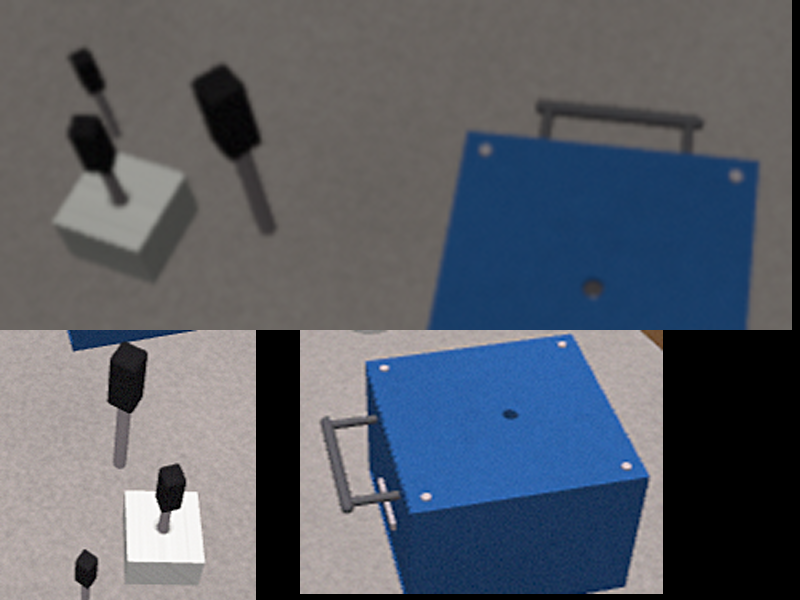

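The crop shows the bore at about (176.4,251) in scene and (382.5,415) in side, with the holder's top corners visible. The cabinet hole and screws are clear.

```bash
python3 - <<'E'
from h import *
np.set_printoptions(precision=4,suppress=True)
S=load("scene0");D=load("side0")
t=lambda n,a,b:print(n,*tri((S,*a),(D,*b)))
t("grip",(167.8,233.2),(386.1,388.7))
t("big",(208.4,223.6),(359,319.3))
t("small",(166.1,211.2),(333.3,439.5))
t("bore",(176.4,251.2),(382.5,415))
t("hole",(319.6,276.9),(370,208.5))
# handle ends: scene crop/3.3, side crop/2.2
sc=lambda x,y:(140+x/3.3,190+y/3.3); sd=lambda x,y:(275+(x-300)/2.2,170+(y-330)/2.2)
t("hA",sc(541,106),sd(347,506)); t("hB",sc(698,123),sd(326,423))
t("scr1",sc(485,150),sd(426,496)); t("scr2",sc(736,175),sd(384,368))
print("top corners")
for p in ((118,152),(187,175),(140,250),(55,218)): print(onz(S,*sc(*p),.05))
for p in ((357.5,390.6),(403.75,390.6),(406.9,431.3),(358.75,431.3)): print(onz(D,*p,.05))
for p in ((423,231.15),(331.9,245.4),(312.8,186.9),(393.6,175.9),(370,208.5)): print("scr",onz(D,*p,.14))
print(onz(S,319.6,276.9,.14))
E
```

```text
grip [ 0.4818 -0.3237  0.1201] [np.float64(0.00010019122208557746), np.float64(0.00010019122208551512)]
big [ 0.4924 -0.2246  0.1558] [np.float64(0.00017315806033172334), np.float64(0.00017315806033154542)]
small [ 0.3897 -0.3412  0.0841] [np.float64(0.0002270901691407279), np.float64(0.00022709016914088668)]
bore [ 0.4825 -0.3248  0.0419] [np.float64(0.0007079216999758503), np.float64(0.0007079216999757122)]
hole [0.648  0.0041 0.138 ] [np.float64(0.00010178247131383104), np.float64(0.00010178247131379577)]
hA [ 0.4848 -0.0112  0.1123] [np.float64(0.00020796044753626963), np.float64(0.00020796044753629959)]
hB [0.5122 0.0973 0.1092] [np.float64(0.0006564238044410038), np.float64(0.0006564238044411401)]
scr1 [ 0.5358 -0.0545  0.1402] [np.float64(1.6178548842404026e-06), np.float64(1.6178548842579955e-06)]
scr2 [0.5776 0.1101 0.1401] [np.float64(0.00044954880661168784), np.float64(0.0004495488066116466)]
top corners
[ 0.4429 -0.3251  0.05  ]
[ 0.47  -0.274  0.05 ]
[ 0.5299 -0.3066  0.05  ]
[ 0.4951 -0.3682  0.05  ]
[ 0.4662 -0.277   0.05  ]
[ 0.5308 -0.3093  0.05  ]
[ 0.499  -0.3658  0.05  ]
[ 0.4358 -0.3343  0.05  ]
scr [ 0.7009 -0.0957  0.14  ]
scr [ 0.5354 -0.0539  0.14  ]
scr [0.5776 0.1111 0.14  ]
scr [0.743  0.0692 0.14  ]
scr [0.6467 0.0021 0.14  ]
[0.649 0.004 0.14 ]
```

```bash
cat >> h.py <<'E'
def to(x,y,z,yaw=None):
    "yaw: world angle (deg) wanted of tool y axis, modulo 180"
    o=robot.get_obs(); R=np.array(o["orientation"]); p=np.array(o["tool_pos"])
    s=R.T@(np.array([x,y,z])-p)/.03
    a=np.degrees(np.arctan2(R[1,1],R[0,1])); t=0
    if yaw is not None: t=-((yaw-a+90)%180-90)/5
    print("t%.2f tcp"%o["time_s"],p.round(4),"yawy %.1f"%a,"F",np.array(o["ft_force"]).round(1),"w %.1f"%(o["width"]*1e3),"q",np.round(o["joint_pos"],2),"ROW xyz",s.round(3),"twist %.2f"%t)
E
python3 -c "
from h import *
to(.45,.3,.3)
to(.47,-.05,.3)"
```

```text
t0.15 tcp [0.1766 0.5989 0.2414] yawy 73.6 F [ 0.4  0.2 -0.3] w 85.5 q [ 1.18  0.28 -0.03  1.27 -0.    1.47] ROW xyz [-11.56   -6.982  -1.944] twist 0.00
t0.15 tcp [0.1766 0.5989 0.2414] yawy 73.6 F [ 0.4  0.2 -0.3] w 85.5 q [ 1.18  0.28 -0.03  1.27 -0.    1.47] ROW xyz [-15.499 -17.984  -1.925] twist 0.00
```

```bash
python3 -m crank '[[60,-11.5,-7,-2,0],[60,-11.5,-7,-2,0],[60,-11.5,-7,-2,0],[60,-11.5,-7,-2,0],[60,-11.5,-7,-2,0],[60,-11.5,-7,-2,0],[60,-11.5,-7,-2,0],[60,-11.5,-7,-2,0],[60,-11.5,-7,-2,0],[60,-11.5,-7,-2,0]]' 60; python3 -c "
from h import *
to(.47,-.31,.3)"
```

```text
time_s: 0.98
tool_pos: [0.4496, 0.2977, 0.302]
orientation: [[-0.959, 0.284, -0.0], [0.284, 0.959, -0.002], [-0.001, -0.002, -1.0]]
ft_force: [0.6, 0.3, -0.3]
width: 0.0599
t0.98 tcp [0.4496 0.2977 0.302 ] yawy 73.5 F [ 0.6  0.3 -0.3] w 59.9 q [ 0.47  0.1  -0.12  1.36 -0.    0.75] ROW xyz [ -6.406 -19.228   0.107] twist 0.00
```

```bash
python3 -m crank '[[45,-6.4,-19.2,0,2],[45,-6.4,-19.2,0,2],[45,-6.4,-19.2,0,2],[45,-6.4,-19.2,0,2],[45,-6.4,-19.2,0,2],[45,-6.4,-19.2,0,2],[45,-6.4,-19.2,0,2],[45,-6.4,-19.2,0,2],[45,-6.4,-19.2,0,2],[45,-6.4,-19.2,0,2]]'; python3 -m crank '[[45,-2,-6.5,0,0],[45,-2,-6.5,0,0],[45,-2,-6.5,0,0],[45,-2,-6.5,0,0],[45,-2,-6.5,0,0],[45,-2,-6.5,0,0],[45,-2,-6.5,0,0]]'; python3 -c "
from h import *
to(.482,-.324,.3)
grab('wrist','w1.png')"
```

```text
time_s: 1.82
tool_pos: [0.4624, -0.1183, 0.3026]
orientation: [[-0.895, 0.446, -0.0], [0.446, 0.895, -0.002], [-0.001, -0.002, -1.0]]
ft_force: [1.2, 0.7, 0.2]
width: 0.0448
time_s: 2.4
tool_pos: [0.4283, -0.3213, 0.3024]
orientation: [[-0.893, 0.45, -0.001], [0.45, 0.893, -0.001], [0.0, -0.001, -1.0]]
ft_force: [-1.3, 0.2, -0.2]
width: 0.045
t2.40 tcp [ 0.4283 -0.3213  0.3024] yawy 63.3 F [-1.3  0.2 -0.2] w 45.0 q [-0.76  0.09 -0.12  1.35 -0.   -0.3 ] ROW xyz [-1.639  0.724  0.078] twist 0.00
```

View pics/w1.png

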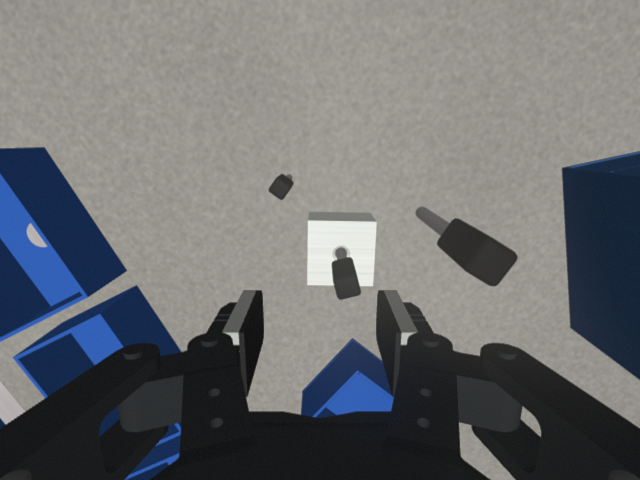

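The view shows the holder top at (307–377, 220–286), the bore at (341,252), and the pin grip between about (345,258) and (348,299), slightly rotated relative to the holder. I'll find its yaw from the contour.

```bash
python3 - <<'E'
from h import *
np.set_printoptions(precision=4,suppress=True)
m=load("w1");im=cv2.imread("pics/w1.png")
g=cv2.resize(im[245:310,300:390],None,fx=6,fy=6,interpolation=cv2.INTER_CUBIC)
k=(g.max(2)<85).astype(np.uint8); c=max(cv2.findContours(k,cv2.RETR_EXTERNAL,cv2.CHAIN_APPROX_NONE)[0],key=cv2.contourArea)
for e in (6,10,15):
    a=cv2.approxPolyDP(cv2.convexHull(c),e,True)[:,0]/6.+[300,245]
    print(e); print(np.c_[a,[onz(m,*q,.145)[:2] for q in a]])
h=(im[200:300,290:400].min(2)>165).astype(np.uint8)
ch=max(cv2.findContours(h,0,1)[0],key=cv2.contourArea); ph=cv2.approxPolyDP(cv2.convexHull(ch),4,True)[:,0]+[290,200]
print(np.c_[ph,[onz(m,*q,.05)[:2] for q in ph]]); print("bore",onz(m,341,252,.05))
cv2.imwrite("pics/w1c.png",g)
S=load("scene0")
print(tri((m,341,252),(S,176.4,251.2)))
E
```

```text
6
[[349.3333 258.       0.4603  -0.3107]
 [352.3333 261.       0.4636  -0.3096]
 [360.3333 293.       0.4909  -0.3155]
 [358.1667 295.1667   0.4918  -0.3179]
 [339.6667 299.       0.4881  -0.3327]
 [337.3333 296.3333   0.4851  -0.3333]
 [334.6667 286.3333   0.4764  -0.3314]
 [332.5    263.5      0.4584  -0.3245]
 [338.6667 259.1667   0.4574  -0.3186]]
10
[[349.3333 258.       0.4603  -0.3107]
 [352.3333 261.       0.4636  -0.3096]
 [360.3333 293.       0.4909  -0.3155]
 [339.6667 299.       0.4881  -0.3327]
 [334.6667 286.3333   0.4764  -0.3314]
 [332.5    263.5      0.4584  -0.3245]
 [338.6667 259.1667   0.4574  -0.3186]]
15
[[349.3333 258.       0.4603  -0.3107]
 [360.3333 293.       0.4909  -0.3155]
 [339.6667 299.       0.4881  -0.3327]
 [332.5    263.5      0.4584  -0.3245]]
[[308.     220.       0.4347  -0.3372]
 [376.     222.       0.4677  -0.2764]
 [371.     286.       0.5286  -0.3101]
 [307.     284.       0.4959  -0.3699]]
bore [ 0.4803 -0.3221  0.05  ]
(array([ 0.4825, -0.3233,  0.0428]), [np.float64(0.0006841991149217306), np.float64(0.0006841991149217088)])
```

View pics/w1c.png

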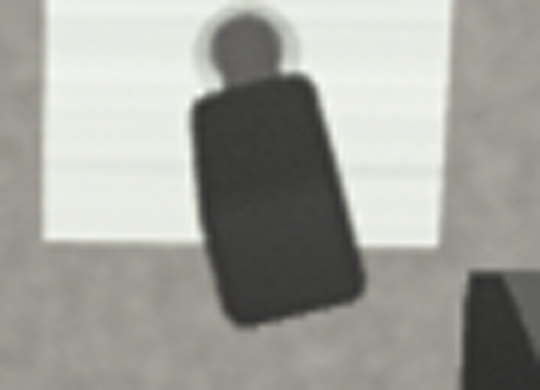

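The grip's edges lie at about 76° and -14° in world, and its centre is near (0.481,-0.323). I'll move over it and align.

```bash
python3 -c "
from h import *
to(.481,-.323,.2,76)"
```

```text
t2.45 tcp [ 0.4285 -0.3198  0.3024] yawy 63.4 F [ 0.8  0.9 -0.1] w 45.1 q [-0.76  0.09 -0.13  1.36 -0.   -0.3 ] ROW xyz [-1.613  0.69   3.413] twist -2.52
```

```bash
python3 -m crank '[[45,-1.61,0.69,1,-2.5],[45,-1.61,0.69,2,-2.5],[45,-1.61,0.69,3,-2.5],[45,-1.61,0.69,3.4,-2.5],[45,-1.61,0.69,3.4,-2.5]]'; python3 -c "
from h import *
i,m=grab('wrist','w2.png')
to(.481,-.323,.112,76)
im=cv2.imread('pics/w2.png')
print([proj(m,p) for p in ((.481,-.323,.145),(.481,-.323,.05))])
"
```

```text
time_s: 2.87
tool_pos: [0.4787, -0.3192, 0.1964]
orientation: [[-0.97, 0.242, -0.008], [0.242, 0.97, 0.006], [0.009, 0.004, -1.0]]
ft_force: [-0.6, 0.3, -0.2]
width: 0.0452
t2.92 tcp [ 0.4799 -0.3207  0.1991] yawy 76.0 F [-0.4 -0.1  0.5] w 45.4 q [-0.7   0.22 -0.19  1.16 -0.   -0.46] ROW xyz [-0.068 -0.071  2.903] twist -0.01
[(np.float64(311.82711001492123), np.float64(281.7881129797594)), (np.float64(313.8420816251696), np.float64(237.28050688971754))]
```

View pics/w2.png

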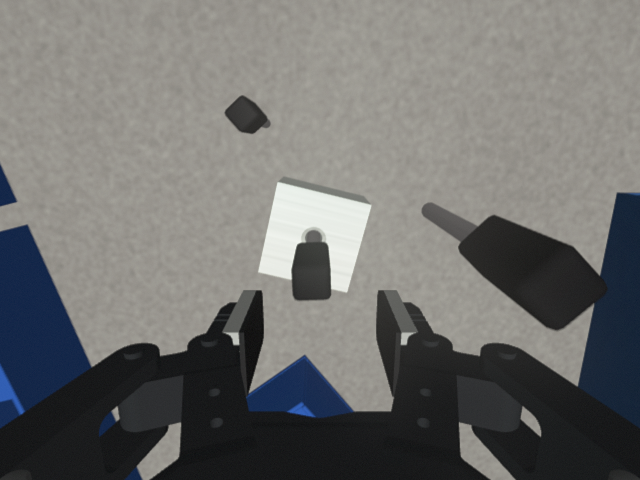

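The grip is now axis-aligned between the pads, with its top at about (312,284) and the bore at (313,237), both matching prediction. Descend and grip.

```bash
python3 -m crank '[[45,-0.07,-0.07,1,0],[45,-0.07,-0.07,2,0],[45,-0.07,-0.07,2.6,0],[45,-0.07,-0.07,2.9,0],[45,-0.07,-0.07,2.9,0]]' && python3 -m crank '[[15,0,0,0,0],[15,0,0,0,0],[15,0,0,0,0],[15,0,0,0,0],[15,0,0,0,0],[15,0,0,0,0]]' 60; python3 -c "
from h import *
to(.481,-.323,.26,76)"
```

```text
time_s: 3.33
tool_pos: [0.4807, -0.3225, 0.1121]
orientation: [[-0.97, 0.242, -0.005], [0.242, 0.97, 0.003], [0.006, 0.002, -1.0]]
ft_force: [-1.0, 0.1, -0.2]
width: 0.045
time_s: 3.83
tool_pos: [0.4823, -0.3238, 0.1148]
orientation: [[-0.97, 0.242, -0.001], [0.242, 0.97, 0.0], [0.001, -0.0, -1.0]]
ft_force: [-0.8, 0.9, 6.8]
width: 0.0193
t3.83 tcp [ 0.4823 -0.3238  0.1148] yawy 76.0 F [-0.8  0.9  6.8] w 19.3 q [-0.7   0.3  -0.28  0.99 -0.   -0.46] ROW xyz [ 0.053  0.015 -4.84 ] twist -0.01
```

```bash
python3 -m crank '[[15,0,0,-0.7,0],[15,0,0,-2,0],[15,0,0,-3.3,0],[15,0,0,-4.6,0],[15,0,0,-5.9,0],[15,0,0,-7,0],[15,0,0,-7,0]]'; python3 -c "
from h import *
to(.648,.004,.33,76)"
```

```text
time_s: 4.42
tool_pos: [0.4855, -0.3263, 0.3343]
orientation: [[-0.97, 0.243, 0.01], [0.242, 0.97, -0.01], [-0.013, -0.007, -1.0]]
ft_force: [0.5, -0.5, -0.0]
width: 0.0193
t4.42 tcp [ 0.4855 -0.3263  0.3343] yawy 76.0 F [ 0.5 -0.5 -0. ] w 19.3 q [-0.7   0.16  0.02  1.42 -0.   -0.46] ROW xyz [-2.584 11.996  0.093] twist -0.01
```

```bash
python3 -m crank '[[15,-0.3,1.3,0,0],[15,-0.6,2.6,0,0],[15,-0.9,3.9,0,0],[15,-1.2,5.2,0,0],[15,-1.5,6.5,0,0],[15,-1.8,7.8,0,0],[15,-2.1,9.1,0,0],[15,-2.4,10.4,0,0],[15,-2.6,11.4,0,0],[15,-2.6,12,0,0]]'; python3 -m crank '[[15,0,0.2,0,0],[15,0,0.2,0,0],[15,0,0.2,0,0]]'; python3 -c "
from h import *
grab('scene','s3.png');i,m=grab('wrist','w3.png');grab('side','d3.png')
to(.648,.004,.27,76)
a=cv2.imread('pics/s3.png')[150:330,220:400];b=cv2.imread('pics/d3.png')[60:240,290:470];c=cv2.imread('pics/w3.png')
o=np.zeros((600,800,3),np.uint8);o[:300,:300]=cv2.resize(a,(300,300));o[300:,:300]=cv2.resize(b,(300,300));o[:375,300:]=cv2.resize(c,(500,375))
cv2.imwrite('pics/c3.png',o)
"
```

```text
time_s: 5.25
tool_pos: [0.6497, 0.0074, 0.3319]
orientation: [[-0.971, 0.24, 0.011], [0.24, 0.971, -0.009], [-0.012, -0.006, -1.0]]
ft_force: [-0.7, -0.7, -1.3]
width: 0.0195
time_s: 5.5
tool_pos: [0.6507, 0.0129, 0.3314]
orientation: [[-0.971, 0.239, 0.01], [0.239, 0.971, -0.009], [-0.012, -0.007, -1.0]]
ft_force: [-0.7, -0.6, -1.4]
width: 0.0194
t5.65 tcp [0.6508 0.0117 0.332 ] yawy 76.0 F [-0.3 -0.8 -1.1] w 19.5 q [-0.08  0.29  0.17  1.45 -0.01  0.17] ROW xyz [ 0.053 -0.259  2.067] twist 0.00
```

View pics/c3.png

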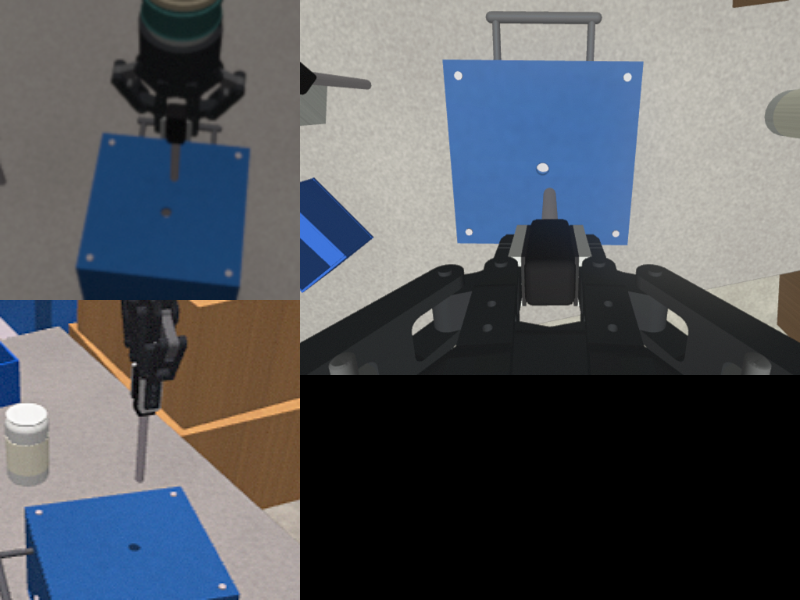

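The pin is held straight over the cabinet. In the wrist view the hole is at about (311,215) and the tip at (319,246). In scene the tip is at (324,258), and in side at (374,169).

```bash
python3 - <<'E'
from h import *
np.set_printoptions(precision=4,suppress=True)
w=load("w3");s=load("s3");d=load("d3")
print("tip",tri((s,324.4,257.5),(d,374,169),(w,318.7,243.5)))
im=cv2.imread("pics/w3.png"); c=im[200:235,295:330].astype(int)
hm=(c[:,:,2]>110).astype(np.uint8); n,l,st,ce=cv2.connectedComponentsWithStats(hm); print(st[1:],ce[1:]+[295,200])
print(c[15,::2].tolist())
j=np.argmax(st[1:,4])+1; print("hole wrist",onz(w,*(ce[j]+[295,200]),.14))
# screws in wrist
k=im[60:330,560-380:640-160]; 
m=(k.min(2)>190).astype(np.uint8); n,l,st,ce=cv2.connectedComponentsWithStats(m)
for i in range(1,n):
    if 15<st[i][4]<150: q=ce[i]+[180,60]; print("b",q,st[i][4],onz(w,*q,.14))
o=robot.get_obs();R=np.array(o["orientation"]);print("model tip",np.array(o["tool_pos"])+R@[0,0,.105])
E
```

```text
tip (array([0.6522, 0.0118, 0.2242]), [np.float64(0.0008794964707736325), np.float64(0.0016546250722858122), np.float64(0.0016539116162484486)])
[[  8   9  15  11 138]] [[310.2754 214.0725]]
[[174, 114, 70], [173, 113, 67], [175, 114, 70], [167, 107, 64], [190, 165, 149], [217, 216, 219], [219, 218, 219], [219, 218, 218], [219, 217, 219], [220, 219, 220], [221, 220, 221], [217, 216, 220], [171, 110, 67], [176, 113, 68], [174, 113, 69], [176, 114, 69], [175, 114, 70], [174, 114, 70]]
hole wrist [0.6465 0.0044 0.14  ]
b [202.0789  96.3026] 76 [ 0.5348 -0.0549  0.14  ]
b [418.9211  98.4079] 76 [0.5774 0.1101 0.14  ]
b [310.4211 213.8772] 114 [0.6463 0.0046 0.14  ]
b [215.75  296.625] 48 [ 0.6998 -0.0977  0.14  ]
b [403.7021 298.9362] 47 [0.7425 0.0673 0.14  ]
model tip [0.6519 0.0108 0.227 ]
```

```bash
python3 -c "
from h import *
o=robot.get_obs();p=np.array(o['tool_pos']);t=p+np.array(o['orientation'])@[0,0,.105]
q=p+[.6482-t[0]-.0001,.004-t[1]-.0002,.152-t[2]]
to(*q,76)"
```

```text
t5.65 tcp [0.6508 0.0117 0.332 ] yawy 76.0 F [-0.3 -0.8 -1.1] w 19.5 q [-0.08  0.29  0.17  1.45 -0.01  0.17] ROW xyz [ 0.096 -0.24   2.5  ] twist 0.00
```

```bash
python3 -m crank '[[15,0.1,-0.24,0.8,0],[15,0.1,-0.24,1.6,0],[15,0.1,-0.24,2.2,0],[15,0.1,-0.24,2.4,0],[15,0.1,-0.24,2.4,0],[15,0.1,-0.24,2.4,0]]'; python3 -c "
from h import *
grab('scene','s4.png');i,m=grab('wrist','w4.png');grab('side','d4.png')
o=robot.get_obs();p=np.array(o['tool_pos']);t=p+np.array(o['orientation'])@[0,0,.105];print(t,o['orientation'])
for n in ('s4','d4','w4'): print(n,proj(load(n),t),proj(load(n),(.6482,.004,.14)))
to(*p,76)
r=lambda n,x,y,s,k:cv2.resize(cv2.imread('pics/'+n)[y:y+s,x:x+s],(k,k),interpolation=cv2.INTER_CUBIC)
o=np.zeros((600,800,3),np.uint8);o[:300,:300]=r('s4.png',290,245,60,300);o[300:,:300]=r('d4.png',340,170,60,300);o[:500,300:]=r('w4.png',260,150,120,500)
cv2.imwrite('pics/c4.png',o)
"
```

```text
time_s: 6.15
tool_pos: [0.6469, 0.004, 0.2606]
orientation: [[-0.97, 0.243, 0.011], [0.243, 0.97, -0.009], [-0.013, -0.006, -1.0]]
ft_force: [0.5, -0.6, -0.7]
width: 0.0193
[0.64939667 0.00349081 0.15705599] [[-0.9702074   0.24188271  0.01379701]
 [ 0.24176964  0.97028842 -0.00937091]
 [-0.01565374 -0.00575603 -0.9998609 ]]
s4 (np.float64(319.407733837315), np.float64(273.2309163366782)) (np.float64(319.5357284414319), np.float64(276.5891722699729))
d4 (np.float64(371.46121526316574), np.float64(200.81739278937295)) (np.float64(370.156136787635), np.float64(207.68482763136643))
w4 (np.float64(319.1914481866203), np.float64(247.3430097145898)) (np.float64(319.66164467599975), np.float64(238.37169151817162))
t6.30 tcp [0.6479 0.0045 0.262 ] yawy 76.0 F [ 0.4 -0.8 -1.6] w 18.8 q [-0.09  0.3   0.04  1.3  -0.01  0.15] ROW xyz [0. 0. 0.] twist 0.00
```

View pics/c4.png

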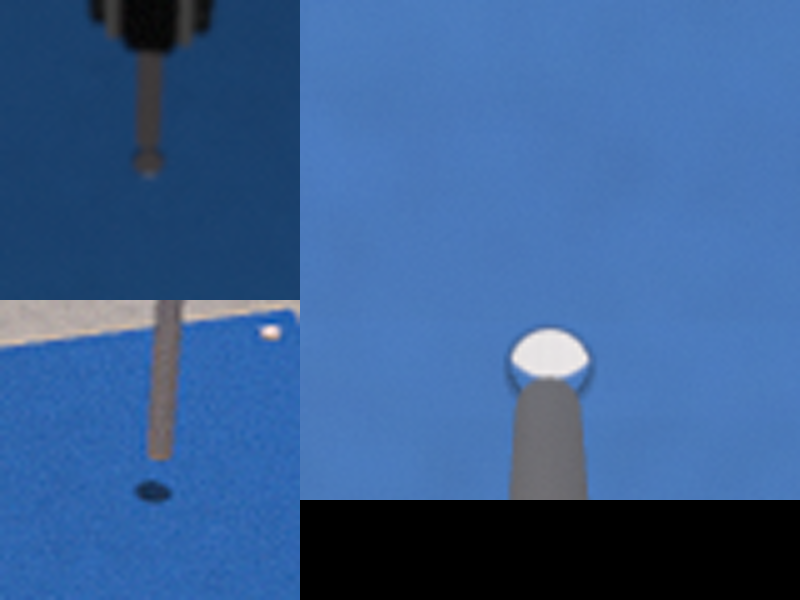

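Tip and hole are predicted and seen in the same places, the hole at wrist (320,238), with about 1.3 mm left to correct. I'll enter the hole.

```bash
python3 -m crank '[[15,0.047,0,0.1,0],[15,0.047,0,0.3,0],[15,0.047,0,0.3,0],[15,0.047,0,0.45,0],[15,0.047,0,0.6,0],[15,0.047,0,0.75,0],[15,0.047,0,0.75,0]]'; python3 -c "
from h import *
o=robot.get_obs();p=np.array(o['tool_pos']);R=np.array(o['orientation']);t=p+R@[0,0,.105];print(t,R[:,2],'at hole',t+R[:,2]*(t[2]-.14));to(*p,76);print(np.round(o['wrist_torque'],2))
"
```

```text
time_s: 6.88
tool_pos: [0.646, 0.0047, 0.2378]
orientation: [[-0.97, 0.242, 0.011], [0.242, 0.97, -0.009], [-0.013, -0.006, -1.0]]
ft_force: [-0.5, -0.3, -1.3]
width: 0.0192
[0.64720071 0.0037389  0.13276278] [ 0.01113489 -0.00914647 -0.99989617] at hole [0.64712012 0.00380509 0.13999925]
t6.88 tcp [0.646  0.0047 0.2378] yawy 76.0 F [-0.5 -0.3 -1.3] w 19.2 q [-0.09  0.31  0.01  1.26 -0.01  0.15] ROW xyz [0. 0. 0.] twist 0.00
[ 0.04  0.05 -0.02]
```

```bash
cat > f.py <<'E'
from h import *
o=robot.get_obs();p=np.array(o['tool_pos']);R=np.array(o['orientation']);t=p+R@[0,0,.105];print("t%.2f tip"%o["time_s"],t.round(4),'F',np.round(o['ft_force'],1),'M',np.round(o['wrist_torque'],2),"w %.1f"%(o["width"]*1e3))
E
python3 -m crank '[[15,-0.02,0,0.15,0],[15,-0.02,0,0.3,0],[15,-0.02,0,0.4,0],[15,-0.02,0,0.4,0]]'|grep ft_; python3 f.py
python3 -m crank '[[15,0,0,0.05,0],[15,0,0,0.1,0],[15,0,0,0.1,0]]'|grep ft_; python3 f.py
```

```text
ft_force: [0.4, -0.1, -1.5]
t7.22 tip [0.6471 0.0036 0.1195] F [ 0.4 -0.1 -1.5] M [-0.    0.06 -0.  ] w 19.5
ft_force: [-0.0, -0.7, -1.0]
t7.47 tip [0.6469 0.0036 0.1162] F [-0.  -0.7 -1. ] M [-0.03  0.05  0.01] w 19.3
```

```bash
cat > g.py <<'E'
import sys
exec(open("f.py").read()); sys.exit(int(o['ft_force'][2]>float(sys.argv[1])))
E
python3 -m crank '[[15,0,0,0.05,0],[15,0,0,0.1,0],[15,0,0,0.1,0]]'>/dev/null; python3 g.py 1.5 && python3 -m crank '[[15,0,0,0.05,0],[15,0,0,0.1,0],[15,0,0,0.1,0]]'>/dev/null; python3 g.py 1.5 && python3 -m crank '[[15,0,0,0.05,0],[15,0,0,0.1,0],[15,0,0,0.1,0]]'>/dev/null; python3 g.py 1.5 && python3 -m crank '[[15,0,0,0.05,0],[15,0,0,0.1,0],[15,0,0,0.1,0]]'>/dev/null; python3 g.py 1.5
```

```text
t7.72 tip [0.6468 0.0036 0.1129] F [-0.3 -0.  -1.4] M [ 0.02  0.   -0.  ] w 19.5
t7.97 tip [0.6473 0.0035 0.1107] F [-0.8  0.4  1.9] M [0.02 0.17 0.03] w 19.2
t7.97 tip [0.6473 0.0035 0.1107] F [-0.8  0.4  1.9] M [0.02 0.17 0.03] w 19.2
t7.97 tip [0.6473 0.0035 0.1107] F [-0.8  0.4  1.9] M [0.02 0.17 0.03] w 19.2
```

```bash
python3 -m crank '[[15,0,0,0.04,0],[15,0,0,0.08,0],[15,0,0,0.08,0]]'>/dev/null; python3 g.py 8 && python3 -m crank '[[15,0,0,0.04,0],[15,0,0,0.08,0],[15,0,0,0.08,0]]'>/dev/null; python3 g.py 8 && python3 -m crank '[[15,0,0,0.04,0],[15,0,0,0.08,0],[15,0,0,0.08,0]]'>/dev/null; python3 g.py 8
```

```text
t8.22 tip [0.6475 0.0034 0.1087] F [-0.6 -0.1  4.5] M [ 0.04  0.29 -0.02] w 19.6
t8.47 tip [0.6476 0.0034 0.1064] F [-0.7  0.5  5.6] M [ 0.01  0.39 -0.01] w 19.2
t8.72 tip [0.6475 0.0033 0.1039] F [-1.4  0.1  4.7] M [-0.05  0.38  0.02] w 19.3
```

```bash
python3 -m crank '[[15,0,0,0.05,0],[15,0,0,0.06,0],[15,0,0,0.06,0]]'>/dev/null; python3 g.py 9 && python3 -m crank '[[15,0,0,0.05,0],[15,0,0,0.06,0],[15,0,0,0.06,0]]'>/dev/null; python3 g.py 9 && python3 -m crank '[[15,0,0,0.05,0],[15,0,0,0.06,0],[15,0,0,0.06,0]]'>/dev/null; python3 g.py 9 && python3 -m crank '[[15,0,0,0.05,0],[15,0,0,0.06,0],[15,0,0,0.06,0]]'>/dev/null; python3 g.py 9
```

```text
t8.97 tip [0.6476 0.0033 0.1023] F [-1.3 -0.1  5.7] M [ 0.01  0.43 -0.05] w 19.2
t9.22 tip [0.6479 0.0032 0.1015] F [-2.1 -0.1  8.4] M [-0.05  0.68 -0.02] w 19.2
t9.47 tip [0.6483 0.0031 0.1014] F [-3.3  0.8 10.5] M [-0.    0.98 -0.03] w 19.3
t9.47 tip [0.6483 0.0031 0.1014] F [-3.3  0.8 10.5] M [-0.    0.98 -0.03] w 19.3
```

```bash
python3 -m crank '[[15,0,0,0.05,0],[15,0,0,0.08,0],[15,0,0,0.08,0]]'>/dev/null; python3 g.py 14 && python3 -m crank '[[15,0,0,0.04,0],[15,0,0,0.07,0],[15,0,0,0.07,0]]'>/dev/null; python3 g.py 14
```

```text
t9.72 tip [0.6486 0.0031 0.1013] F [-4.   0.  13.1] M [ 0.1   1.3  -0.01] w 19.2
t9.97 tip [0.6487 0.0031 0.1013] F [-4.2  0.3 12.2] M [0.03 1.35 0.02] w 19.4
```

The tip holds at z 0.1013 while net force rises from 8 to about 14 N, after roughly 10.5 mm of travel, so this is the firm stop. Withdrawing.

```bash
python3 -m crank '[[15,0,0,-0.2,0],[15,0,0,-0.5,0],[15,0,0,-0.8,0],[15,0,0,-1.2,0],[15,0,0,-1.8,0],[15,0,0,-2.6,0],[15,0,0,-3.6,0],[15,0,0,-4.3,0],[15,0,0,-4.3,0]]'; python3 f.py; python3 -c "
from h import *
to(.4823,-.3238,.333,76)"
```

```text
time_s: 10.72
tool_pos: [0.648, 0.0052, 0.342]
orientation: [[-0.97, 0.242, 0.025], [0.242, 0.97, -0.011], [-0.027, -0.005, -1.0]]
ft_force: [0.8, 0.5, -0.1]
width: 0.0192
t10.72 tip [0.6506 0.0041 0.237 ] F [ 0.8  0.5 -0.1] M [ 0.01 -0.05  0.02] w 19.2
t10.72 tcp [0.648  0.0052 0.342 ] yawy 76.0 F [ 0.8  0.5 -0.1] w 19.2 q [-0.09  0.27  0.17  1.45 -0.01  0.16] ROW xyz [  2.716 -11.976   0.28 ] twist 0.00
```

```bash
python3 -m crank '[[15,0.3,-1.3,0,0],[15,0.6,-2.6,0,0],[15,0.9,-3.9,0,0],[15,1.2,-5.2,0,0],[15,1.5,-6.5,0,0],[15,1.8,-7.8,0,0],[15,2.1,-9.1,0,0],[15,2.4,-10.4,0,0],[15,2.65,-11.5,0,0],[15,2.7,-12,0,0]]'>/dev/null; python3 -m crank '[[15,0,0,0.8,0],[15,0,0,1.6,0],[15,0,0,2.4,0],[15,0,0,2.8,0],[15,0,0,2.8,0],[15,0,0,2.8,0]]'; python3 -c "
from h import *
o=robot.get_obs();p=np.array(o['tool_pos']);R=np.array(o['orientation']);t=p+R@[0,0,.105];print(t,R[:,2]);
q=p+np.array([.4822,-.3235,.05])-(t+R[:,2]*(t[2]-.05)); to(q[0],q[1],p[2]-(t[2]-.05),76)
for n in ('scene','wrist','side'): grab(n,n+'5.png'); print(n,proj(load(n+'5'),t),proj(load(n+'5'),(.4822,-.3235,.05)))
r=lambda n,x,y,s,k:cv2.resize(cv2.imread('pics/'+n)[y:y+s,x:x+s],(k,k),interpolation=cv2.INTER_CUBIC)
o=np.zeros((600,800,3),np.uint8);o[:300,:300]=r('scene5.png',140,200,75,300);o[300:,:300]=r('side5.png',345,360,75,300);o[:500,300:]=r('wrist5.png',220,100,200,500)
cv2.imwrite('pics/c5.png',o)
"
```

```text
time_s: 12.05
tool_pos: [0.4818, -0.328, 0.2558]
orientation: [[-0.969, 0.245, 0.022], [0.245, 0.97, -0.01], [-0.024, -0.005, -1.0]]
ft_force: [0.1, -0.1, 0.7]
width: 0.0191
[ 0.48413719 -0.32907372  0.15086592] [ 0.02191099 -0.0101858  -0.99970804]
t12.05 tcp [ 0.4818 -0.328   0.2558] yawy 75.8 F [ 0.1 -0.1  0.7] w 19.1 q [-0.71  0.18 -0.12  1.25  0.01 -0.46] ROW xyz [0.268 0.195 3.356] twist -0.03
scene (np.float64(161.4187483198271), np.float64(226.6804547444034)) (np.float64(175.85545386841792), np.float64(249.4761143329598))
wrist (np.float64(319.5767026981246), np.float64(244.13174545779378)) (np.float64(325.76845273996463), np.float64(208.00645837843547))
side (np.float64(391.7127502911259), np.float64(379.938367704446)) (np.float64(381.9273768869589), np.float64(411.5917929472415))
```

View pics/c5.png

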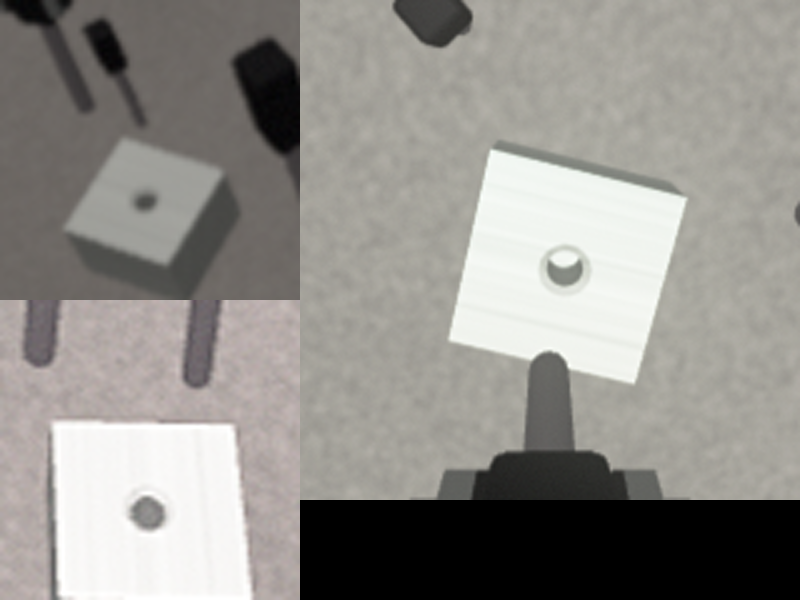

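The view shows the empty bore at wrist (326,207.6), scene (176.2,250.2) and side (382,413.2). I'll triangulate it together with the tip.

```bash
python3 - <<'E'
from h import *
np.set_printoptions(precision=4,suppress=True)
w=load("wrist5");s=load("scene5");d=load("side5")
b=((w,326,207.6),(s,176.25,250.25),(d,382,413.25))
print("bore",tri(*b),[onz(*q,.05) for q in b])
print("tip",tri((s,161.2,226.5),(d,345+197/4,360+84/4),(w,220+248*.4,100+365*.4)))
E
```

```text
bore (array([ 0.4823, -0.3237,  0.046 ]), [np.float64(0.0004825399397374721), np.float64(0.0003719809294693431), np.float64(0.0005507108486071151)]) [array([ 0.4819, -0.3232,  0.05  ]), array([ 0.4845, -0.3225,  0.05  ]), array([ 0.4809, -0.3258,  0.05  ])]
tip (array([ 0.4852, -0.3303,  0.1514]), [np.float64(0.0014710691973448368), np.float64(0.0020558229061751), np.float64(0.0007293001887193612)])
```

```bash
python3 -m crank '[[15,0.27,0.19,0.7,0],[15,0.27,0.19,1.6,0],[15,0.27,0.19,2.5,0],[15,0.27,0.19,2.8,0],[15,0.27,0.19,2.8,0],[15,0.27,0.19,2.8,0]]'>/dev/null; python3 f.py; python3 -c "
from h import *
o=robot.get_obs();p=np.array(o['tool_pos']);R=np.array(o['orientation']);t=p+R@[0,0,.105];u=t+R[:,2]*(t[2]-.05);print(u)
q=p+np.array([.4823,-.3236,.05])-u; to(q[0],q[1],p[2]-(t[2]-.05),76)"
```

```text
t12.70 tip [ 0.4822 -0.3248  0.0704] F [-0.3  0.4  0.2] M [-0.01 -0.01 -0.  ] w 19.3
[ 0.48270687 -0.32505332  0.05000938]
t12.70 tcp [ 0.4794 -0.3232  0.1753] yawy 75.8 F [-0.3  0.4  0.2] w 19.3 q [-0.71  0.22 -0.25  1.08  0.01 -0.46] ROW xyz [0.045 0.049 0.678] twist -0.03
```

```bash
python3 -m crank '[[15,0.03,0.05,0.3,0],[15,0.03,0.05,0.6,0],[15,0.03,0.05,0.8,0],[15,0.03,0.05,1.0,0],[15,0.03,0.05,1.0,0]]'>/dev/null; python3 g.py 6 && python3 -m crank '[[15,0,0,0.25,0],[15,0,0,0.5,0],[15,0,0,0.7,0],[15,0,0,0.8,0],[15,0,0,0.8,0]]'>/dev/null; python3 g.py 6
```

```text
t13.12 tip [ 0.4815 -0.3227  0.0388] F [-0.8  0.6 -1. ] M [0.04 0.11 0.03] w 19.2
t13.53 tip [ 0.4817 -0.3228  0.0137] F [ 1.  -0.3 -1.9] M [-0.11  0.01 -0.04] w 19.5
```

```bash
python3 -m crank '[[15,0,0,0.06,0],[15,0,0,0.09,0],[15,0,0,0.09,0]]'>/dev/null; python3 f.py; python3 -m crank '[[30,0,0,0,0],[45,0,0,0,0],[45,0,0,0,0],[45,0,0,0,0],[45,0,0,0,0]]'>/dev/null; python3 f.py;  python3 -m crank '[[45,0,0,-0.5,0],[45,0,0,-1.5,0],[45,0,0,-2.8,0],[45,0,0,-4.1,0],[45,0,0,-5.4,0],[45,0,0,-6.6,0],[45,0,0,-6.6,0]]'>/dev/null; python3 -c "
from h import *
to(.5,.043,.33,-14)
grab('scene','s6.png');grab('side','d6.png');grab('wrist','w6.png')
r=lambda n,x,y,s,k:cv2.resize(cv2.imread('pics/'+n)[y:y+s,x:x+s],(k,k),interpolation=cv2.INTER_CUBIC)
o=np.zeros((600,800,3),np.uint8);o[:300,:300]=r('s6.png',140,190,100,300);o[300:,:300]=r('d6.png',315,340,120,300);o[:375,300:]=cv2.resize(cv2.imread('pics/w6.png'),(500,375))
cv2.imwrite('pics/c6.png',o)
"
```

```text
t13.78 tip [ 0.4818 -0.3229  0.011 ] F [ 0.7 -0.1 -1. ] M [-0.13 -0.03 -0.04] w 19.5
t14.20 tip [ 0.4819 -0.323   0.0112] F [ 0.1  0.1 -0.7] M [ 0.07  0.02 -0.02] w 45.1
t14.78 tcp [ 0.4778 -0.3218  0.3237] yawy 75.8 F [ 0.8 -0.7  0.5] w 45.2 q [-0.71  0.13 -0.04  1.36  0.01 -0.46] ROW xyz [ 2.243 11.968 -0.459] twist 17.96
```

View pics/c6.png

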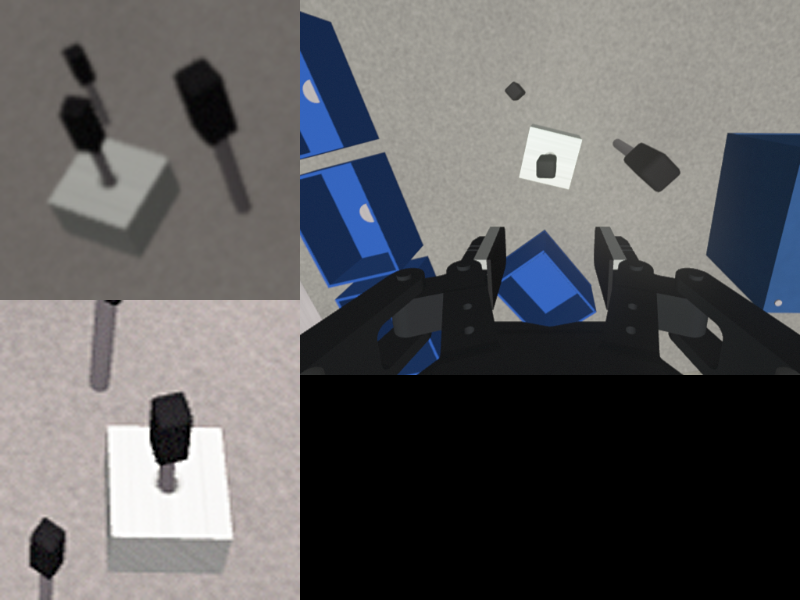

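The pin stands back in its bore, with its grip at scene crop (82,125), and the neighbours are untouched. Next is the handle, near (0.498,0.043,0.112).

```bash
python3 -m crank '[[24,0.3,1.3,0,1.4],[24,0.5,2.6,0,2.8],[24,0.7,3.9,0,4.2],[24,1,5.2,0,5.6],[24,1.2,6.5,0,7],[24,1.5,7.8,0,8.4],[24,1.7,9.1,0,9.8],[24,2,10.4,0,11.2],[24,2.2,11.5,0,12.6],[24,2.24,12,0,14]]'>/dev/null; python3 -m crank '[[24,0,0,0,1],[24,0,0,0,2],[24,0,0,0,3],[24,0,0,0,4],[24,0,0,0,4.1],[24,0,0,0,4.1]]'>/dev/null; python3 -c "
from h import *
to(.4984,.0428,.2,-14)
grab('wrist','w7.png')
print([proj(load('w7'),p) for p in ((.4984,.0428,.112),(.4848,-.0112,.112),(.5122,.0973,.112))])"
```

```text
t16.27 tcp [0.4946 0.0488 0.3054] yawy -10.7 F [-0.3 -0.7 -0.2] w 24.2 q [-0.02  0.01 -0.21  1.34 -0.01  1.73] ROW xyz [-0.142  0.1    3.516] twist 0.66
[(np.float64(320.84301415693136), np.float64(223.79128088779234)), (np.float64(317.08513500192424), np.float64(284.05617155236325)), (np.float64(325.0837712542874), np.float64(157.1837329294593))]
```

View pics/w7.png

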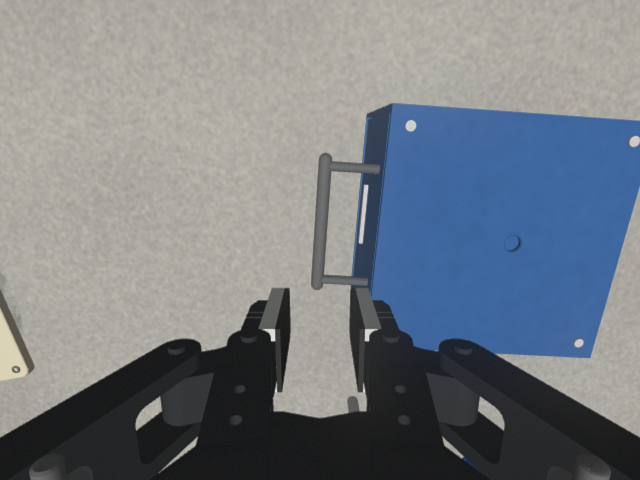

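The handle bar runs from (325,157) to (317,286), exactly as predicted. Descend in two steps.

```bash
python3 -m crank '[[28,-0.14,0.1,0.8,0.66],[28,-0.14,0.1,1.8,0.66],[28,-0.14,0.1,2.8,0.66],[28,-0.14,0.1,3.5,0.66],[28,-0.14,0.1,3.5,0.66],[28,-0.14,0.1,3.5,0.66]]'>/dev/null; python3 -c "
from h import *
to(.4984,.0428,.104,-14)"
```

```text
t16.82 tcp [0.4973 0.0428 0.1995] yawy -13.9 F [-0.3 -0.2  1.3] w 28.2 q [-0.04  0.07 -0.36  1.12 -0.01  1.78] ROW xyz [ 0.038 -0.014  3.184] twist 0.01
```

```bash
python3 -m crank '[[28,0.04,0,0.7,0],[28,0.04,0,1.4,0],[28,0.04,0,1.9,0],[28,0.04,0,2,0]]'>/dev/null; python3 g.py 4 && python3 -m crank '[[28,0,0,0.4,0],[28,0,0,0.8,0],[28,0,0,1.1,0],[28,0,0,1.15,0],[28,0,0,1.15,0]]'>/dev/null; python3 -c "
from h import *
to(.4984,.0428,.104,-14)"
```

```text
t17.15 tip [0.4992 0.0419 0.034 ] F [-1.2  0.3  0.6] M [-0.02  0.08 -0.  ] w 27.9
t17.57 tcp [0.4988 0.0427 0.1051] yawy -13.9 F [ 1.  -0.4  0.1] w 28.1 q [-0.04  0.17 -0.48  0.91 -0.01  1.78] ROW xyz [ 0.    -0.014  0.036] twist 0.02
```

```bash
python3 -m crank '[[5,0,0,0,0],[5,0,0,0,0],[5,0,0,0,0],[5,0,0,0,0],[5,0,0,0,0]]' 30 >/dev/null; python3 f.py; python3 -m crank '[[5,0,-0.2,0,0],[5,0,-0.4,0,0],[5,0,-0.6,0,0],[5,0,-0.8,0,0],[5,0,-0.8,0,0]]'; python3 f.py
```

```text
t17.98 tip [0.4992 0.0419 0.0012] F [-4.5  0.6  6.4] M [ 0.26  0.96 -0.1 ] w 9.7
time_s: 18.4
tool_pos: [0.4735, 0.0494, 0.1063]
orientation: [[0.24, 0.971, 0.01], [0.971, -0.24, -0.01], [-0.008, 0.012, -1.0]]
ft_force: [-2.2, 1.4, 0.5]
width: 0.0097
t18.40 tip [0.4746 0.0483 0.0013] F [-2.2  1.4  0.5] M [ 0.25  0.22 -0.08] w 9.7
```

```bash
python3 -m crank '[[5,0,-0.2,0,0],[5,0,-0.4,0,0],[5,0,-0.6,0,0],[5,0,-0.8,0,0],[5,0,-0.95,0,0],[5,0,-1.02,0,0],[5,0,-1.02,0,0]]'>/dev/null; python3 f.py;python3 -m crank '[[5,0,-0.08,0,0],[5,0,-0.12,0,0],[5,0,-0.12,0,0]]'>/dev/null; python3 f.py; python3 -m crank '[[5,0,-0.08,0,0],[5,0,-0.12,0,0],[5,0,-0.12,0,0]]'>/dev/null; python3 f.py
```

```text
t18.98 tip [0.4461 0.0557 0.0013] F [ 5.   0.5 -3.8] M [ 0.12 -0.88 -0.05] w 9.8
t19.23 tip [0.4469 0.0555 0.0014] F [ 11.2  -1.9 -13.4] M [-0.36 -2.26 -0.07] w 9.8
t19.48 tip [0.4477 0.0552 0.0014] F [ 13.1  -2.3 -13.9] M [-0.35 -2.24 -0.04] w 9.7
```

The tray reached its stop: about 55 mm of travel, then the force rose. Let go and check.

```bash
python3 -m crank '[[5,0,0.04,0,0],[5,0,0.04,0,0],[20,0,0.04,0,0],[28,0,0.04,0,0],[28,0,0.04,0,0],[28,0,0.04,0,0],[28,0,0.04,0,0]]'>/dev/null; python3 f.py; python3 -m crank '[[28,0,0,-0.3,0],[28,0,0,-0.8,0],[28,0,0,-1.6,0],[28,0,0,-2.8,0],[28,0,0,-4,0],[28,0,0,-5,0],[28,0,0,-5,0],[28,0,0,-5,0]]'>/dev/null; python3 f.py; python3 - <<'E'
from h import *
grab('scene','s8.png');grab('side','d8.png')
o=np.zeros((600,800,3),np.uint8)
o[:360,:480]=cv2.resize(cv2.imread('pics/s8.png')[150:350,100:367],(480,360));o[360:,:320]=cv2.resize(cv2.imread('pics/d8.png'),(320,240))
o[:320,480:]=cv2.resize(cv2.imread('pics/d8.png')[150:310,250:410],(320,320))
o[360:,320:640]=cv2.resize(cv2.imread('pics/s8.png'),(320,240))
cv2.imwrite('pics/c8.png',o)
E
```

```text
t20.07 tip [0.4486 0.0549 0.0015] F [0.5 0.8 0.6] M [ 0.    0.01 -0.01] w 28.5
t20.73 tip [0.4467 0.0573 0.1546] F [-0.2 -0.1 -0.9] M [ 0.02  0.06 -0.02] w 27.9
```

View pics/c8.png

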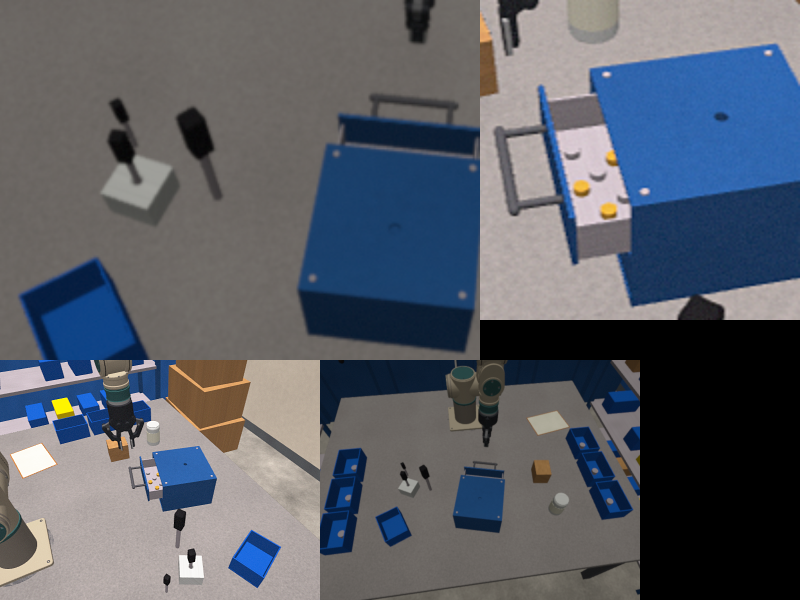

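The tray is open and the pin is in its holder; the rest looks unmoved. I'll measure the handle travel and check the bystanders numerically.

```bash
python3 - <<'E'
from h import *
np.set_printoptions(precision=4,suppress=True)
D0=load("side0");D=load("d8");x=np.array([.969,-.245,0])
A=onz(D0,275+47/2.2,170+176/2.2,.112);B=onz(D0,275+26/2.2,170+93/2.2,.112)
a=onz(D,267,254.5,.112);b=onz(D,259.5,215.5,.112)
print("travel",(A-a)@x,(B-b)@x)
w,m=grab("wrist","w9.png")
c=np.array([.6388,.0065,0]) ; h=c-x*.2+[0,0,.112]; y=np.array([.245,.969,0])
print([proj(m,h+s*y) for s in(-.055,0,.055)])
to(*(h+[0,0,.1]),-14)
cv2.imwrite("pics/c9.png",cv2.resize(w[80:340,200:480,::-1],None,fx=2.3,fy=2.3,interpolation=cv2.INTER_CUBIC))
for n,k in(("scene0","s8"),("side0","d8")):
    i=cv2.imread(f"pics/{n}.png");j=cv2.imread(f"pics/{k}.png");d=(cv2.absdiff(i,j).max(2)>45).astype(np.uint8)
    d=cv2.morphologyEx(d,cv2.MORPH_OPEN,np.ones((3,3)));_,_,st,_=cv2.connectedComponentsWithStats(d);print(n,st[1:][st[1:,4]>15].tolist())
E
```

```text
travel 0.05417282525962445 0.054284756968747315
[(np.float64(319.558108447296), np.float64(303.4060453485724)), (np.float64(319.90116244883427), np.float64(234.6803083574533)), (np.float64(320.28198900347934), np.float64(158.3874054429918))]
t20.88 tcp [0.4403 0.0588 0.2553] yawy -13.9 F [-0.6  0.6  0.2] w 28.2 q [-0.   -0.07 -0.39  1.23 -0.02  1.81] ROW xyz [-0.057  0.136  1.447] twist 0.02
scene0 [[281, 0, 33, 24, 493], [307, 0, 62, 55, 1976], [251, 27, 13, 31, 266], [503, 45, 10, 24, 147], [260, 53, 34, 33, 645], [320, 52, 45, 32, 1052], [313, 64, 6, 8, 38], [316, 84, 41, 90, 2151], [289, 214, 79, 22, 1040]]
side0 [[6, 0, 59, 90, 2760], [188, 0, 100, 178, 8270], [0, 185, 21, 87, 1119], [257, 193, 69, 89, 2417], [306, 197, 5, 12, 49], [11, 255, 42, 78, 2439], [0, 259, 15, 44, 277], [0, 327, 10, 11, 51], [0, 337, 13, 23, 212], [386, 374, 10, 28, 127], [375, 379, 6, 27, 96]]
```

The image gives 54.2 mm of travel. My relax step before opening may have pushed the tray back about 1 mm, so I'll re-grip, pull to the stop again and open while still holding it there.

```bash
python3 -m crank '[[28,-0.05,0.12,0.8,0],[28,-0.05,0.12,1.8,0],[28,-0.05,0.12,2.8,0],[28,-0.05,0.12,3.6,0],[28,-0.05,0.12,3.8,0],[28,-0.05,0.12,3.8,0]]'>/dev/null; python3 g.py 4; python3 -c "
from h import *
to(.4458,.0555,.104,-14)"
```

```text
t21.38 tip [0.4448 0.0531 0.0332] F [-0.1  0.7 -0.1] M [-0.04  0.07  0.02] w 28.2
t21.38 tcp [0.443  0.0547 0.1381] yawy -13.9 F [-0.1  0.7 -0.1] w 28.2 q [-0.01  0.03 -0.55  0.97 -0.02  1.8 ] ROW xyz [0.06  0.061 1.139] twist 0.02
```

```bash
python3 -m crank '[[28,0.05,0.06,0.4,0],[28,0.05,0.06,0.8,0],[28,0.05,0.06,1.1,0],[28,0.05,0.06,1.14,0],[28,0.05,0.06,1.14,0]]'>/dev/null; python3 g.py 5 && python3 -m crank '[[5,0,0,0,0],[5,0,0,0,0],[5,0,0,0,0],[5,0,0,0,0],[5,0,0,0,0]]' 30 >/dev/null; python3 f.py; python3 -m crank '[[5,0,-0.06,0,0],[5,0,-0.12,0,0],[5,0,-0.12,0,0]]'>/dev/null;python3 -c "
from h import *
to(.4458,.0555,.104,-14)"; python3 f.py
```

```text
t21.80 tip [ 0.4476  0.0536 -0.0007] F [ 0.2 -0.1 -0.1] M [ 0.01 -0.   -0.  ] w 28.0
t22.22 tip [4.484e-01 5.360e-02 2.000e-04] F [-1.9  0.8  6. ] M [ 0.08  0.31 -0.07] w 10.0
t22.47 tcp [0.4445 0.0557 0.1053] yawy -13.9 F [ 4.5 -0.8 -4.2] w 9.7 q [-0.01  0.07 -0.59  0.89 -0.02  1.8 ] ROW xyz [0.003 0.042 0.044] twist 0.01
t22.47 tip [4.469e-01 5.400e-02 3.000e-04] F [ 4.5 -0.8 -4.2] M [-0.26 -0.8  -0.04] w 9.7
```

```bash
python3 -m crank '[[5,0,-0.1,0,0],[5,0,-0.1,0,0],[5,0,-0.1,0,0]]'>/dev/null;python3 f.py; python3 -m crank '[[12,0,-0.05,0,0],[20,0,-0.05,0,0],[28,0,-0.05,0,0],[28,0,0,0,0],[28,0,0,0,0]]'>/dev/null; python3 f.py; python3 -m crank '[[28,0,0,-0.3,0],[28,0,0,-0.8,0],[28,0,0,-1.6,0],[28,0,0,-2.8,0],[28,0,0,-4,0],[28,0,0,-5,0],[28,0,0,-5,0],[28,0,0,-5,0]]'>/dev/null; python3 - <<'E'
from h import *
exec(open("f.py").read())
grab("side","d10.png");grab("scene","s10.png")
D0=cv2.imread("pics/side0.png")
# subpixel handle shift d8 -> d10 and pin shift
for n,(x,y,w,h) in (("d10",(252,205,25,60)),):
    a=cv2.imread("pics/d8.png",0)[y:y+h,x:x+w].astype(np.float32);b=cv2.imread("pics/d10.png",0)[y:y+h,x:x+w].astype(np.float32)
    s,r=cv2.phaseCorrelate(a,b,cv2.createHanningWindow((w,h),cv2.CV_32F)); m=load("d10")
    print("shift px",s,r,"mm",(onz(m,263+s[0],235+s[1],.112)-onz(m,263,235,.112))*1e3)
im=cv2.imread("pics/d10.png");d=(im[360:425,370:410].max(2)<45).astype(np.uint8);_,_,st,ce=cv2.connectedComponentsWithStats(d);print("pin grip side",ce[1:]+[370,360],st[1:,4])
im=cv2.imread("pics/s10.png");d2=(im[220:250,150:185].max(2)<45).astype(np.uint8);_,_,st,c2=cv2.connectedComponentsWithStats(d2);print("scene",c2[1:]+[150,220],st[1:,4])
k=np.argmax(st[1:,4])+1
print(tri((load("s10"),*(c2[k]+[150,220])),(load("d10"),*(ce[1]+[370,360]))))
E
```

```text
t22.72 tip [4.476e-01 5.380e-02 4.000e-04] F [ 8.5 -1.8 -9.6] M [-0.43 -1.61 -0.01] w 10.1
t23.13 tip [4.473e-01 5.390e-02 4.000e-04] F [-1.1  0.7  0.4] M [-0.01  0.04 -0.03] w 27.8
t23.80 tip [0.4453 0.0567 0.1534] F [-0.1 -0.1 -0.1] M [-0.01  0.02  0.02] w 27.8
shift px (0.234986472913004, 0.12211719589305048) 0.9837113981246948 mm [ 0.27467832 -0.51065834  0.        ]
pin grip side [[382.72701149 391.65517241]] [348]
scene [[167.21428571 230.8956044 ]] [182]
(array([ 0.47516442, -0.32532674,  0.12003117]), [np.float64(0.00014553778529614248), np.float64(0.0001455377852962194)])
```

```bash
python3 -c "
from h import *
print(robot.get_obs()['time_s'],robot.job_done())"
```

```text
the job is handed in; nothing more can be done
23.9 None
```

I did the job in the order asked and handed it in at 23.9 s of the 69 s allowed. I have no verdict, only my own checks.

- **Latch:** I took the middle-sized pin from its holder and met the stud about 29 mm below the cabinet top. I pressed it about 10.5 mm to its firm stop, where the tip stopped moving at z = 0.1013 m. The highest vertical force I read was about 13 N (about 14 N allowing for the pin's weight), plus about 4 N sideways, under the 25 N limit.
- **Pin:** It is back in the bore and seated on the bottom, with the grip centre at z = 0.120 m. My last check showed it leaning about 3.5° within the bore's play. At the start it stood nearly straight.
- **Tray:** I pulled it to its stop and let go. The image showed 54.2 mm of travel, slightly short of 55 mm, so I pulled to the stop again. The handle then stood within about 0.6 mm of where it was, which is about my measuring error.
- **Other things:** Comparing pictures from before the first move and after the first pull showed changes only at the arm, the tray and the pin's lean. The carton, bin, can and look-alike pins had not moved. I did not repeat that comparison after the second pull. At hand-in the gripper was open, clear above the handle and touching nothing.

One check failed: the viewer refused a last wrist picture because I had reached its limit of 12, so I relied on numbers from the other cameras.

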